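# Close the row of vent flaps on the seed tray lid

## Task

Shut the seedlings in for the night: with the fingertips, lightly trace the row of four small vent flaps on the clear seed tray lid from left to right (as the robot sees it), smoothing each flap down flat in turn in one sweep, without lifting away until the last one is shut. Only stroke the flaps: do not press hard, shove or lift the tray, leave the one wide flap behind the row open, and leave everything else where it stands.

Things in the scene. Friction and masses are not known exactly. Their poses are not given: they have to be found in the camera images.
- tray: Propagator: black seed tray 240 x 340 x 50 mm with clear acrylic lid clipped on, one loose unit, about 1.8 kg. Origin: centre of its underside; x = short side, away from the robot; y = long side, to the robot's left; z up. Lid top 220 x 320 mm, flat, 115 mm up. Row of four small flaps along y at x = -50 mm, y +102 to -100 mm, bare lid left of it to y = +160; a wide flap, pot and tin behind it.
- flap1 (a joint): Small flap 1 of the row of four (leftmost, the first). Grey plastic leaf 46 mm long along the row, 26 mm wide, 3 mm thick; hinged along its left edge (+y of the tray, at hinge1), its right edge stands up. Joint: 0 rad = shut, flat; grows as the free edge rises; starts at 0.35 to 0.6; stays where it is left; shut means below 0.15. Pressing down takes 0.3 N at the free edge, a few N near the hinge.
- flap2 (a joint): Small flap 2 of the row of four (second from the left). Grey plastic leaf 46 mm long along the row, 26 mm wide, 3 mm thick; hinged along its left edge (+y of the tray, at hinge2), its right edge stands up. Joint: 0 rad = shut, flat; grows as the free edge rises; starts at 0.35 to 0.6; stays where it is left; shut means below 0.15. Pressing down takes 0.3 N at the free edge, a few N near the hinge.
- flap3 (a joint): Small flap 3 of the row of four (third from the left). Grey plastic leaf 46 mm long along the row, 26 mm wide, 3 mm thick; hinged along its left edge (+y of the tray, at hinge3), its right edge stands up. Joint: 0 rad = shut, flat; grows as the free edge rises; starts at 0.35 to 0.6; stays where it is left; shut means below 0.15. Pressing down takes 0.3 N at the free edge, a few N near the hinge.
- flap4 (a joint): Small flap 4 of the row of four (rightmost, the last). Grey plastic leaf 46 mm long along the row, 26 mm wide, 3 mm thick; hinged along its left edge (+y of the tray, at hinge4), its right edge stands up. Joint: 0 rad = shut, flat; grows as the free edge rises; starts at 0.35 to 0.6; stays where it is left; shut means below 0.15. Pressing down takes 0.3 N at the free edge, a few N near the hinge.
- hinge1 (a point): Point at the middle of flap 1's hinge line, on the height of the shut flap's upper face (4 mm above the lid's top); fixed in the tray, at x = -50, y = 102, z = 119 mm of its frame. The leaf runs 46 mm from here along the tray's -y. Fingertips that come from the left lower than this point catch on the hinge edge and shove the tray; a few mm above it they ride up the leaf and fold it down.
- hinge2 (a point): Point at the middle of flap 2's hinge line, on the height of the shut flap's upper face (4 mm above the lid's top); fixed in the tray, at x = -50, y = 50, z = 119 mm of its frame. The leaf runs 46 mm from here along the tray's -y. Fingertips that come from the left lower than this point catch on the hinge edge and shove the tray; a few mm above it they ride up the leaf and fold it down.
- hinge3 (a point): Point at the middle of flap 3's hinge line, on the height of the shut flap's upper face (4 mm above the lid's top); fixed in the tray, at x = -50, y = -2, z = 119 mm of its frame. The leaf runs 46 mm from here along the tray's -y. Fingertips that come from the left lower than this point catch on the hinge edge and shove the tray; a few mm above it they ride up the leaf and fold it down.
- hinge4 (a point): Point at the middle of flap 4's hinge line, on the height of the shut flap's upper face (4 mm above the lid's top); fixed in the tray, at x = -50, y = -54, z = 119 mm of its frame. The leaf runs 46 mm from here along the tray's -y. Fingertips that come from the left lower than this point catch on the hinge edge and shove the tray; a few mm above it they ride up the leaf and fold it down.
- row_end (a point): Point in the middle of flap 4's free edge when that flap is shut, on its upper face: the right-hand end of the row; fixed in the tray at x = -50, y = -100, z = 119 mm.
- wide_flap (a joint): The single wide flap behind the row (60 mm wide, 70 mm long, hinge at x = +55, y = +120, z = 117.5 mm of the tray, leaf along -y): must stay open. Hinge joint, 0 rad = shut; starts between 0.45 and 0.6 rad (free edge up to 40 mm above the lid).
- pot: Small empty terracotta pot, 52 mm across, 45 mm high, standing on the back right of the lid; origin at the centre of its underside.
- tin: Small steel tin, 34 mm across, 34 mm high, standing on the back of the lid left of the pot; origin at the centre of its underside.
- mister: Stainless steel mister bottle, 76 mm across, 176 mm high with its black spray head, left; origin at the centre of its underside.
- scoop: Orange plastic scoop about 195 mm long, 30 mm high, lying on the right; origin under its middle.
- brush: Hand brush lying on the left of the table; origin under its middle.
- mug: Ceramic mug, 80 mm across, 90 mm high, on the right; origin at the centre of its underside.

How it is judged:
On the way, in this order (a step that is already met when the one before it is completed fails the run):
1. flap 1 smoothed down flat (value of joint flap1 below 0.15 rad), for 0.1 s.
2. flap 2 smoothed down flat (value of joint flap2 below 0.15 rad), for 0.1 s.
3. flap 3 smoothed down flat (value of joint flap3 below 0.15 rad), for 0.1 s.
4. flap 4 smoothed down flat (value of joint flap4 below 0.15 rad), for 0.1 s.
At the end, for the whole second after the job is handed in: All four small flaps are shut (each below 0.15 rad), having been shut one after the other from left to right; the wide flap is still open (above 0.38 rad); the tray rests within 25 mm of where it stood and the other things within 30 mm (value of joint each of flap1, flap2, flap3, flap4 below 0.15 rad and value of joint wide_flap above 0.38 rad and distance of tray from where it was at the start of the episode below 0.025 m and linear speed of tray below 0.01 m/s and height (world z) of tray below 0.01 m and distance of each of pot, tin, mister, scoop, brush, mug from where it was at the start of the episode below 0.03 m); the robot touches nothing.
It fails at once if the tray or its flaps were pressed with something other than the fingers (contact force between the arm and tray above 4 N).
It fails at once if the tray was shoved, lifted or carried (distance of tray from where it was at the start of the episode above 0.025 m or height (world z) of tray above 0.01 m or angle between tray's own z axis and vertical above 0.08 rad).
It fails at once if pressed hard: more than 30 N on the tray, its lid or its flaps (contact force between the fingers and tray above 30 N).
It fails at once if the fingers left the row in the middle of the sweep (flap 1 shut, flap 4 still open): fingertips more than about 40 mm above the shut flaps (value of joint flap1 below 0.15 rad and value of joint flap4 above 0.2 rad and z of the grasp point in the frame of tray above 0.18 m).
It fails at once if the wide flap was pushed towards shut, or something else on the lid or table was moved (value of joint wide_flap below 0.38 rad or distance of any of pot, tin, mister, scoop, brush, mug from where it was at the start of the episode above 0.03 m).
It also fails if it takes over 42 s, if anything falls off the work surface, if the arm or the gripper's body presses on something with over 40 N, if the wrist force passes 120 N, or if a joint passes its speed limit or range.

## Robot

A 6-joint arm with a two-finger parallel gripper is mounted at the origin on the work surface. World frame = base frame: x ahead of the robot, y to its left, z up, the work surface at z = 0. Lengths are in m, angles in rad, forces in N, time in s.
With the tool pointing down it reaches from about 0.35 to 0.975 m from the base axis. Payload 4.9 kg.
Tool frame: the origin (TCP) lies at the very end of the fingers, on their centre line; the grasp point (between the pads) lies 19 mm behind it; z points along the fingers, y is the direction in which the jaws open and shut (so a half turn about z gives the same grasp; the last joint's range is limited). The gripper opens to 85 mm and grips with 20 to 120 N. Pads are 22 mm wide; open, the fingers measure 114 mm over their backs; the gripper's body (76 mm by 85 mm) begins 54 mm behind the grasp point. The pads swing forward as they close: fully open they stand 13 mm farther back than shut.
Start: joints at [1.031, 0.053, 1.613, -0, 1.476, -0.119], TCP at [0.255, 0.57, 0.231] pointing down, gripper open.
Joint ranges: [-3.01, 3.01], [-1.01, 2.22], [0.06, 2.58], [-1.02, 4.17], [0.09, 2.62], [-3.14, 3.14]. Speed limits (rad/s): [2.57, 2.57, 3.14, 3.14, 3.14, 3.14].

## Interface

Orientations are given as a unit quaternion [w, x, y, z].
In Python, from plant import monitor, eyes, manip gives the robot as it stands.
- The arm moves only by the tool step_arm, never from a script. Its argument "motion" is a list of rows, each a list of 7 numbers: the shift along the world's x, y, z scaled (see below), then the turn, a rotation vector about the world's x, y, z scaled (see below), then the closure in counts, from 0 (fully open) to 255 (shut). In form: [[x, y, z, ax, ay, az, grip], ...]. A call has 1 to 10 rows; each row is the pose to reach, as a shift and turn from the pose commanded when the call began; what a row does not reach only later rows make up. The controller multiplies each number of a shift by 0.5 m and each number of a turn by 1.5 rad. A row lasts 1/10 s, in which the tool goes at most 50 mm and 8.59 degrees, less where a joint would pass 70% of its speed; a pose out of reach is approached as far as the arm can. A call with a number of a shift or a turn outside -1 to 1 is refused whole. A call with a gripper value outside its range is refused whole. The fingers move at their own pace and stop on an object; the grip force is fixed at half the most. Time passes only in rows, so rows that repeat a pose let the fingers close. It gives the time, the measured TCP pose, the force and the opening at its end, in the units of the state.
- monitor.state(): the state, without advancing time (a new reading comes with each control period).
- eyes.grab_frame(name): name is "side" or "top" or "wrist"; returns a dict with "pixels" (480x640x3 uint8, red, green, blue), "mtx" (3x3 intrinsics, pixels), "dist" ([k1, k2, p1, p2, k3] as OpenCV has them; the pictures are not rectified), "rvec" (rotation vector, rad) and "tvec" (3), from world to camera coordinates, as OpenCV has them; the wrist camera has in their place "hand_eye" (4x4, takes a point from camera to tool coordinates, whose origin is the TCP and whose axes are the flange's). Camera axes: x right, y down, z forward; pixel columns grow to the right and rows downward; lengths in m; the calibration is good to about 2 mm. A picture is of the moment at which its call begins: read the wrist's pose just before it. There is no depth.
- manip.job_done(): hands the job in, once; it reports no verdict.
Trained networks look in the newest picture that a camera, given by its name, has taken for a name from the list of things; names that differ only in an ending like _2 or _b are one class to them, and where a whole thing is asked for, a point or a joint stands for the part that bears it (a point fixed in the world has none). Each returns a list of dicts, best first, with "p" (0 to 1); they miss things now and then, are a little off and sometimes report something else, mostly with a low value. They report only what shows in the picture. A call takes as long as a camera call.
- eyes.look_for(name, camera): "box" ([centre column, centre row, width, height] in pixels, round what is visible of it).
- eyes.pinpoint(name, camera): "uv" ([column, row] in pixels: a listed point, or the origin of a listed thing).
The state is a dict: "time": time; "joint_pos": joint angles; "joint_vel": joint speeds; "joint_efforts": joint torques, N m; "tool_pos": TCP position; "tool_rot": TCP orientation; "contact_force": force on the tool from outside, world axes, zero at the start; "ft_torque": the same for the moment, N m; "gripper_width": opening from 0.0 (shut) to 1.0 (fully open).
Only numpy, scipy, OpenCV 4.12 (cv2) and the standard library are available. Lean on these libraries where they do the work, as an engineer would, in place of code of your own. Each camera call takes 0.05 s, during which the arm holds its last target.

## Working session

There is one attempt and no reset: what is moved stays moved. The work goes in short steps, Python scripts to look and compute and a tool call to move; the robot and the scene stay as the last step left them, time stands still between calls to the robot, and variables do not carry over. Pictures are saved under pics/ and viewed, and the job is handed in when it is done.

Besides the shell and the picture viewer there is one more tool, called after ">>>" in YAML: its name, and indented under it one key for each argument. step_arm: Moves the arm, as the interface text tells. Its arguments: {"type":"object","properties":{"motion":{"type":"array","items":{"type":"array","items":{"type":"number"}}}},"required":["motion"]}

```bash
mkdir -p pics
cat > h.py <<'E'
import numpy as np,cv2
from plant import monitor,eyes,manip
from scipy.spatial.transform import Rotation as R
def grab(n,fn):
    s=monitor.state(); f=eyes.grab_frame(n); cv2.imwrite('pics/'+fn,cv2.cvtColor(f['pixels'],cv2.COLOR_RGB2BGR))
    if 'hand_eye' in f:
        q=s['tool_rot']; T=np.eye(4); T[:3,:3]=R.from_quat([q[1],q[2],q[3],q[0]]).as_matrix(); T[:3,3]=s['tool_pos']
        f['cw']=T@np.array(f['hand_eye'])
    else:
        M=np.eye(4);M[:3,:3]=cv2.Rodrigues(np.array(f['rvec'],float))[0];M[:3,3]=np.ravel(f['tvec']);f['cw']=np.linalg.inv(M)
    return f
def ray(f,uv):
    p=cv2.undistortPoints(np.array([[uv]],float),np.array(f['mtx'],float),np.array(f['dist'],float))[0,0]
    return f['cw'][:3,3],f['cw'][:3,:3]@np.array([p[0],p[1],1])
def atz(f,uv,z):
    o,d=ray(f,uv); return o+d*(z-o[2])/d[2]
def proj(f,P):
    M=np.linalg.inv(f['cw']); return cv2.projectPoints(np.array(P,float).reshape(-1,3),cv2.Rodrigues(M[:3,:3])[0],M[:3,3],np.array(f['mtx'],float),np.array(f['dist'],float))[0][:,0]
E
python3 - <<'E'
from h import *
print(monitor.state())
for c in ['top','side','wrist']:
    f=grab(c,c+'0.png'); print(c,f['cw'][:3,3].round(3))
    for n in ['tray','hinge1','hinge2','hinge3','hinge4','row_end']:
        r=eyes.pinpoint(n,c); z=0 if n=='tray' else .119
        for x in r[:2]: print(n,round(x['p'],2),np.round(x['uv'],1),atz(f,x['uv'],z).round(4))
E
```

```text
{'time': 0.0, 'joint_pos': array([ 1.03097622e+00,  5.33435383e-02,  1.61427353e+00, -2.49267955e-05,
        1.47601176e+00, -1.19020906e-01]), 'joint_vel': array([ 1.52887944e-03, -1.11912005e-04, -7.50191442e-04, -2.94770394e-04,
       -6.38809015e-05,  2.05073135e-04]), 'joint_efforts': array([ 1.43127777e-04, -3.93699002e+01, -3.70168018e+01, -1.09581106e-04,
        6.93650421e-03,  2.41871589e-05]), 'tool_pos': array([0.2550042 , 0.56993462, 0.23008351]), 'tool_rot': array([-3.17607230e-04,  2.08849433e-01,  9.77947278e-01, -9.67359513e-04]), 'contact_force': array([ 0.87070912, -0.09458783, -0.26658156]), 'ft_torque': array([-0.02881758,  0.03662446, -0.06308287]), 'gripper_width': 1.0015200378201226}
top [ 0.292 -0.033  1.177]
tray 0.93 [340.2 208. ] [ 0.6222 -0.0529  0.    ]
hinge1 0.94 [294.8 200.8] [0.5954 0.0523 0.119 ]
hinge1 0.72 [319.9 204.7] [ 0.5919 -0.0048  0.119 ]
hinge2 0.94 [294.8 200.8] [0.5954 0.0523 0.119 ]
hinge2 0.72 [319.9 204.7] [ 0.5919 -0.0048  0.119 ]
hinge3 0.94 [294.8 200.8] [0.5954 0.0523 0.119 ]
hinge3 0.72 [319.9 204.7] [ 0.5919 -0.0048  0.119 ]
hinge4 0.94 [294.8 200.8] [0.5954 0.0523 0.119 ]
hinge4 0.72 [319.9 204.7] [ 0.5919 -0.0048  0.119 ]
row_end 0.88 [385.7 223.4] [ 0.5635 -0.155   0.119 ]
side [ 0.462 -1.447  0.996]
tray 0.68 [366.5 262.8] [ 0.629  -0.0443  0.    ]
tray 0.6 [347.5 352.2] [ 0.5516 -0.4079  0.    ]
hinge1 0.9 [352.6 217.9] [0.5894 0.0086 0.119 ]
hinge1 0.88 [353.  232.8] [ 0.5849 -0.0701  0.119 ]
hinge2 0.9 [352.6 217.9] [0.5894 0.0086 0.119 ]
hinge2 0.88 [353.  232.8] [ 0.5849 -0.0701  0.119 ]
hinge3 0.9 [352.6 217.9] [0.5894 0.0086 0.119 ]
hinge3 0.88 [353.  232.8] [ 0.5849 -0.0701  0.119 ]
hinge4 0.9 [352.6 217.9] [0.5894 0.0086 0.119 ]
hinge4 0.88 [353.  232.8] [ 0.5849 -0.0701  0.119 ]
row_end 0.61 [350.2 250.9] [ 0.5714 -0.1575  0.119 ]
wrist [0.193 0.599 0.373]
```

View pics/top0.png

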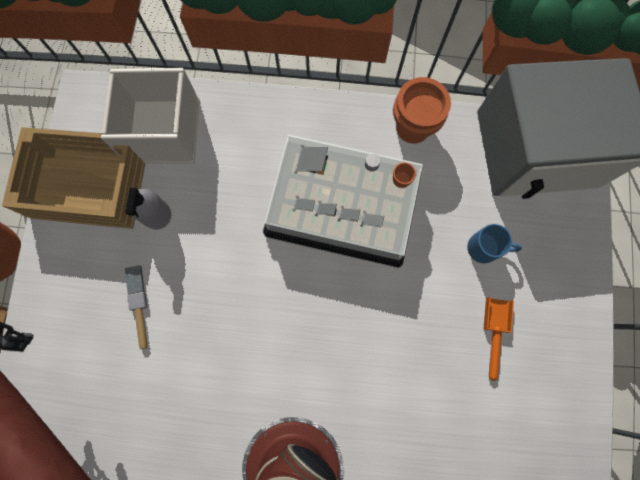

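View pics/side0.png

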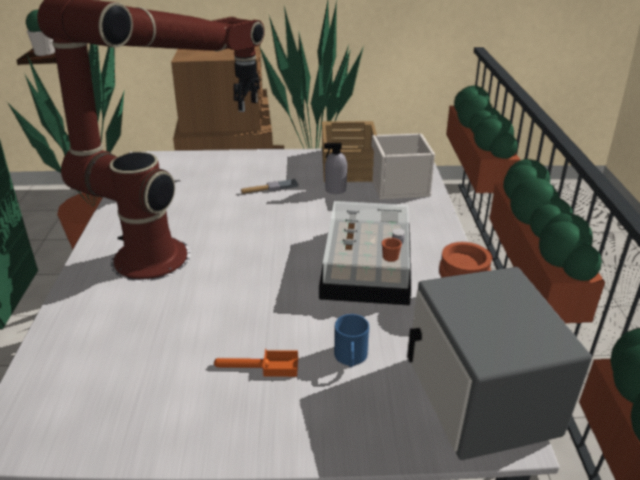

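Run:
```python
from h import *
for c in ['top','side']:
    f=grab(c,c+'1.png')
    for x in eyes.pinpoint('hinge1',c): print(c,round(x['p'],2),np.round(x['uv'],1),atz(f,x['uv'],.119).round(4))
    for n in ['mister','brush','mug','scoop','pot','tin','wide_flap']:
        z=.115 if n in('pot','tin') else 0
        for x in eyes.pinpoint(n,c)[:1]: print(n,round(x['p'],2),np.round(x['uv'],1),atz(f,x['uv'],z).round(3))
```

```text
top 0.88 [300.1 203.2] [0.591  0.0398 0.119 ]
top 0.86 [341.8 214.4] [ 0.5744 -0.0557  0.119 ]
top 0.8 [318.5 207.5] [ 0.5851 -0.0023  0.119 ]
top 0.72 [361.8 217.4] [ 0.5719 -0.1008  0.119 ]
mister 0.61 [156.8 216. ] [0.557 0.403 0.   ]
brush 0.65 [136.6 306.4] [0.328 0.415 0.   ]
mug 0.81 [480.8 247.2] [ 0.557 -0.408  0.   ]
scoop 0.7 [494.9 339.3] [ 0.336 -0.451  0.   ]
pot 0.74 [400.1 179.8] [ 0.67  -0.181  0.115]
tin 0.59 [343.2 208.5] [ 0.589 -0.058  0.115]Traceback (most recent call last):
  File "<stdin>", line 7, in <module>
ValueError: it knows: brush, hinge, mister, mug, pot, row_end, scoop, tin, tray
```

The top view shows the tray at columns 265–420 and rows 135–265, with the four flaps around (305,204), (327,209), (349,214) and (372,220). The wide flap is at (313,157), the tin at (372,162), the pot at (404,175) and the mister at (150,205). I'll bring the wrist camera over the row for a closer look.

>>> step_arm:
  motion:
    - [0, 0, 0.1, 0, 0, 0, 255]
    - [0, 0, 0.2, 0, 0, 0.09, 255]
    - [0.1, -0.15, 0.2, 0, 0, 0.18, 255]
    - [0.15, -0.23, 0.2, 0, 0, 0.18, 255]
    - [0.2, -0.3, 0.2, 0, 0, 0.18, 255]
    - [0.25, -0.38, 0.2, 0, 0, 0.18, 255]
    - [0.3, -0.46, 0.2, 0, 0, 0.18, 255]
    - [0.35, -0.54, 0.2, 0, 0, 0.18, 255]
    - [0.4, -0.62, 0.2, 0, 0, 0.18, 255]
    - [0.4, -0.62, 0.2, 0, 0, 0.18, 255]

```text
time: 2.45
tool_pos: [0.4569, 0.2571, 0.3314]
tool_rot: [0.0, 0.077, 0.997, -0.0]
contact_force: [-0.3, -0.8, 0.3]
gripper_width: -0.0
```

>>> step_arm:
  motion:
    - [0.06, -0.08, 0, 0, 0, 0, 255]
    - [0.11, -0.16, 0, 0, 0, 0, 255]
    - [0.16, -0.24, 0, 0, 0, 0, 255]
    - [0.21, -0.32, 0, 0, 0, 0, 255]
    - [0.26, -0.4, 0, 0, 0, 0, 255]
    - [0.31, -0.48, 0, 0, 0, 0, 255]
    - [0.36, -0.56, 0, 0, 0, 0, 255]
    - [0.38, -0.62, 0, 0, 0, 0, 255]
    - [0.38, -0.62, 0, 0, 0, 0, 255]
    - [0.38, -0.62, 0, 0, 0, 0, 255]

```text
time: 3.45
tool_pos: [0.6453, -0.0499, 0.331]
tool_rot: [-0.0, 0.076, 0.997, 0.0]
contact_force: [-1.5, 0.4, -0.6]
gripper_width: -0.004
```

Run:
```python
from h import *
s=monitor.state();print(s['time'],s['tool_pos'],s['tool_rot'],s['gripper_width'],s['contact_force'])
f=grab('wrist','w1.png');print(f['cw'])
for n,z in [('hinge1',.119),('row_end',.119),('pot',.115),('tin',.115),('tray',0)]:
    for x in eyes.pinpoint(n,'wrist')[:6]: print(n,round(x['p'],2),np.round(x['uv'],1),atz(f,x['uv'],z).round(4))
```

```text
3.45 [ 0.64526141 -0.04989455  0.33096446] [-3.70252154e-04  7.59118499e-02  9.97114414e-01  3.14767643e-04] -0.0044669602594307025 [-1.53168073  0.44559484 -0.58611564]
[[ 1.50956078e-01  9.50524824e-01  2.71504735e-01  5.77316117e-01]
 [ 9.88540463e-01 -1.45186369e-01 -4.13360903e-02 -3.93747265e-02]
 [ 1.27806484e-04  2.74633350e-01 -9.61549014e-01  4.73168160e-01]
 [ 0.00000000e+00  0.00000000e+00  0.00000000e+00  1.00000000e+00]]
hinge1 0.95 [298.  134.9] [ 0.5767 -0.0512  0.119 ]
hinge1 0.89 [408.1 135.2] [0.5918 0.0491 0.119 ]
hinge1 0.69 [241.8 140.2] [ 0.5733 -0.1032  0.119 ]
hinge1 0.67 [354.9 136.2] [5.856e-01 3.000e-04 1.190e-01]
row_end 0.74 [192.  143.3] [ 0.5687 -0.1496  0.119 ]
pot 0.7 [261.8 269.1] [ 0.7017 -0.1091  0.115 ]
pot 0.29 [298.4 136.6] [ 0.5782 -0.0512  0.115 ]
tin 0.59 [260.7 270.4] [ 0.703  -0.1105  0.115 ]
tray 0.6 [303.7 176.1] [ 0.6272 -0.0561  0.    ]
```

View pics/w1.png

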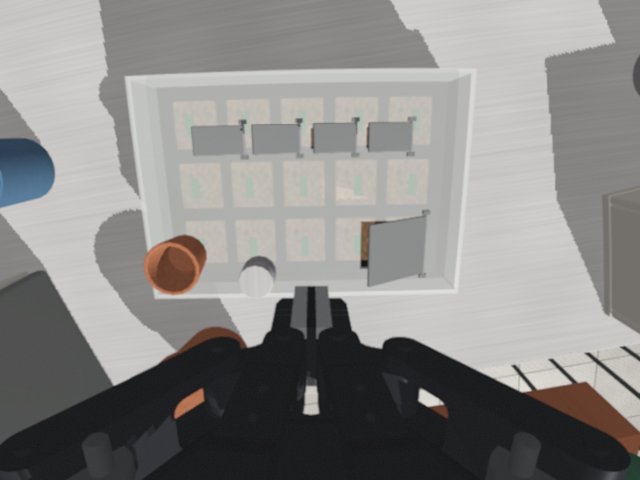

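The wrist view shows the flaps at about (390,137), (334,138), (275,139) and (217,140). Their hinge pins sit at columns 411, 355, 299 and 243, and the wide flap is open at (398,250). I'll fit the tray pose and check it against the lid corners.

Run:
```python
from h import *
f=grab('wrist','w2.png')
for uv in [(127,77),(475,70),(457,291),(155,298)]: print(atz(f,uv,.115).round(4))
H=np.array([[-.05,.102],[-.05,.05],[-.05,-.002],[-.05,-.054]])
r=sorted([x for x in eyes.pinpoint('hinge1','wrist') if x['p']>.3],key=lambda x:-x['uv'][0])
print(r)
manual=[(412,137),(355.5,137.5),(299,138.5),(243,140)]
for uvs in ([x['uv'] for x in r][:4],manual):
    if len(uvs)<4: continue
    P=np.array([atz(f,u,.119)[:2] for u in uvs])
    a=H-H.mean(0);b=P-P.mean(0)
    th=np.arctan2((a[:,0]*b[:,1]-a[:,1]*b[:,0]).sum(),(a*b).sum())
    Rm=np.array([[np.cos(th),-np.sin(th)],[np.sin(th),np.cos(th)]]);t=P.mean(0)-Rm@H.mean(0)
    print('yaw',th,'origin',t,'res',(P-(H@Rm.T+t)).round(4).tolist())
w=lambda x,y,z:np.r_[Rm@[x,y]+t,z]
for q in [(-.05,.15,.119),(-.05,.102,.119),(-.05,-.1,.119),(-.05,-.14,.119)]: print(q,w(*q).round(4))
im=cv2.imread('pics/w2.png')
L=[w(x,y,.115) for x,y in [(-.11,-.16),(-.11,.16),(.11,.16),(.11,-.16)]]
B=[w(x,y,.0) for x,y in [(-.12,-.17),(-.12,.17),(.12,.17),(.12,-.17)]]
for Q,c in((L,(0,0,255)),(B,(255,0,0))): cv2.polylines(im,[proj(f,Q).round().astype(int)],True,c,1)
for h in H:
    for dx in(-.013,.013):
        u=proj(f,[w(h[0]+dx,h[1],.117)])[0]; cv2.circle(im,tuple(u.round().astype(int)),3,(0,255,0),1)
cv2.imwrite('pics/w2o.png',im)
```

```text
[ 0.5012 -0.1963  0.115 ]
[0.5427 0.1173 0.115 ]
[0.7571 0.0904 0.115 ]
[ 0.7179 -0.2265  0.115 ]
[{'uv': [410.2, 138.8], 'p': 0.72}, {'uv': [353.3, 138.0], 'p': 0.59}, {'uv': [295.9, 133.9], 'p': 0.89}, {'uv': [241.1, 140.2], 'p': 0.95}]
yaw -0.1472346700158014 origin [ 0.62871768 -0.0567138 ] res [[0.0009, 0.0006], [0.0004, -0.0001], [-0.0034, -0.0004], [0.0021, 0.0]]
yaw -0.129988182133874 origin [ 0.6300094 -0.0539634] res [[0.0001, 0.0002], [-0.0001, -0.0001], [-0.0001, -0.0002], [0.0001, 0.0]]
(-0.05, 0.15, 0.119) [0.5999 0.1013 0.119 ]
(-0.05, 0.102, 0.119) [0.5937 0.0537 0.119 ]
(-0.05, -0.1, 0.119) [ 0.5675 -0.1466  0.119 ]
(-0.05, -0.14, 0.119) [ 0.5623 -0.1863  0.119 ]
```

View pics/w2o.png

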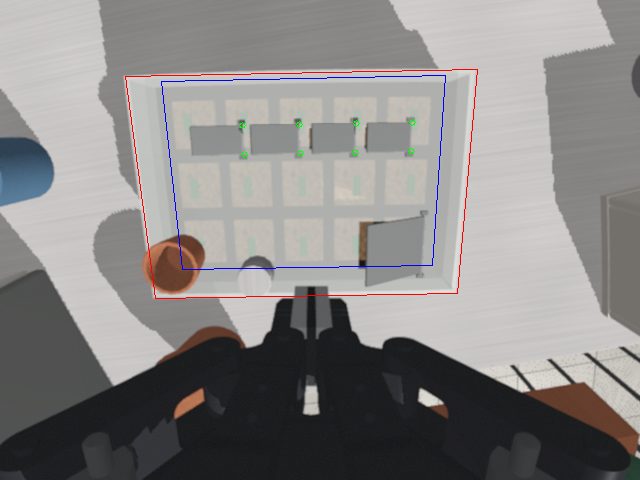

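The overlay fits: the red lid outline and the green hinge pins both lie on the picture. Next I go to the bare lid left of the row, stopping above it.

>>> step_arm:
  motion:
    - [-0.03, 0.09, 0, 0, 0, 0, 255]
    - [-0.06, 0.18, 0, 0, 0, 0, 255]
    - [-0.094, 0.28, 0, 0, 0, 0, 255]
    - [-0.094, 0.28, -0.09, 0, 0, 0, 255]
    - [-0.094, 0.28, -0.18, 0, 0, 0, 255]
    - [-0.094, 0.28, -0.27, 0, 0, 0, 255]
    - [-0.094, 0.28, -0.34, 0, 0, 0, 255]
    - [-0.094, 0.28, -0.38, 0, 0, 0, 255]
    - [-0.094, 0.28, -0.392, 0, 0, 0, 255]
    - [-0.094, 0.28, -0.392, 0, 0, 0, 255]

```text
time: 4.85
tool_pos: [0.5978, 0.0907, 0.1347]
tool_rot: [-0.001, 0.075, 0.997, -0.0]
contact_force: [0.5, -0.3, 0.8]
gripper_width: -0.002
```

Run:
```python
from h import *
s=monitor.state();print(s['time'],s['tool_pos'],s['tool_rot'],s['contact_force'])
f=grab('wrist','w3.png');
```

```text
4.85 [0.59779321 0.09065752 0.13469262] [-7.36018350e-04  7.51506087e-02  9.97171921e-01 -6.55023434e-05] [ 0.53362612 -0.33864486  0.7991685 ]
```

View pics/w3.png

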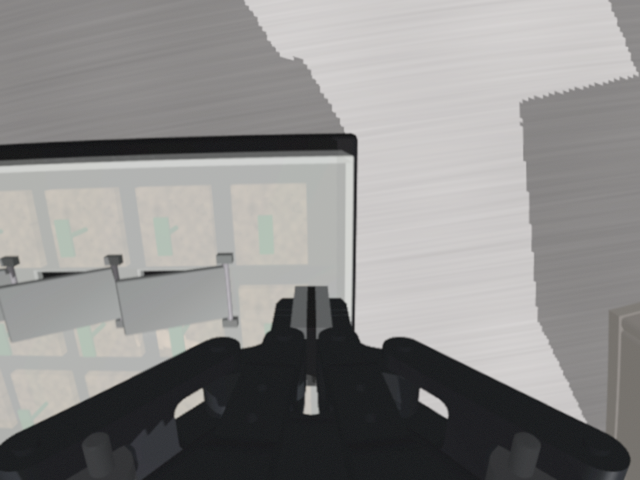

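The wrist view has the fingertips at about (312,290), right of flap 1's hinge pins at column 228 and in line with the row. I'll feel for the lid gently to check the height.

>>> step_arm:
  motion:
    - [0, 0, -0.01, 0, 0, 0, 255]
    - [0, 0, -0.02, 0, 0, 0, 255]
    - [0, 0, -0.028, 0, 0, 0, 255]
    - [0, 0, -0.032, 0, 0, 0, 255]
    - [0, 0, -0.034, 0, 0, 0, 255]
    - [0, 0, -0.034, 0, 0, 0, 255]

```text
time: 5.5
tool_pos: [0.5982, 0.0904, 0.1181]
tool_rot: [-0.0, 0.075, 0.997, -0.0]
contact_force: [-0.1, -0.6, 0.2]
gripper_width: 0.002
```

>>> step_arm:
  motion:
    - [0, 0, -0.002, 0, 0, 0, 255]
    - [0, 0, -0.002, 0, 0, 0, 255]

```text
time: 5.7
tool_pos: [0.5983, 0.0905, 0.1173]
tool_rot: [0.0, 0.075, 0.997, 0.0]
contact_force: [-0.4, 0.5, 0.3]
gripper_width: 0.002
```

>>> step_arm:
  motion:
    - [0, 0, -0.002, 0, 0, 0, 255]
    - [0, 0, -0.002, 0, 0, 0, 255]

```text
time: 5.9
tool_pos: [0.5982, 0.0905, 0.1162]
tool_rot: [-0.0, 0.075, 0.997, -0.0]
contact_force: [-0.0, -0.6, -0.2]
gripper_width: -0.0
```

>>> step_arm:
  motion:
    - [0, 0, -0.002, 0, 0, 0, 255]
    - [0, 0, -0.002, 0, 0, 0, 255]

```text
time: 6.1
tool_pos: [0.5982, 0.0905, 0.1151]
tool_rot: [-0.0, 0.075, 0.997, -0.0]
contact_force: [-0.6, -0.7, -0.9]
gripper_width: -0.004
```

>>> step_arm:
  motion:
    - [0, 0, -0.001, 0, 0, 0, 255]
    - [0, 0, -0.001, 0, 0, 0, 255]

```text
time: 6.3
tool_pos: [0.5983, 0.0905, 0.1151]
tool_rot: [-0.0, 0.075, 0.997, -0.0]
contact_force: [-1.2, -1.5, 1.8]
gripper_width: 0.001
```

Contact came at z ≈ 0.115, which matches the lid height. I'll rise to z ≈ 0.122, 3 mm above the shut leaves, and start the sweep.

>>> step_arm:
  motion:
    - [0, 0, 0.01, 0, 0, 0, 255]
    - [0, 0, 0.015, 0, 0, 0, 255]
    - [-0.001, -0.008, 0.015, 0, 0, 0, 255]
    - [-0.002, -0.016, 0.015, 0, 0, 0, 255]
    - [-0.003, -0.024, 0.015, 0, 0, 0, 255]
    - [-0.004, -0.032, 0.015, 0, 0, 0, 255]
    - [-0.005, -0.04, 0.015, 0, 0, 0, 255]
    - [-0.006, -0.048, 0.015, 0, 0, 0, 255]
    - [-0.007, -0.056, 0.015, 0, 0, 0, 255]
    - [-0.008, -0.064, 0.015, 0, 0, 0, 255]

```text
time: 7.3
tool_pos: [0.5942, 0.0581, 0.1223]
tool_rot: [-0.0, 0.075, 0.997, -0.0]
contact_force: [-0.8, -0.7, -0.5]
gripper_width: -0.002
```

>>> step_arm:
  motion:
    - [-0.001, -0.006, 0, 0, 0, 0, 255]
    - [-0.002, -0.012, 0, 0, 0, 0, 255]
    - [-0.003, -0.018, 0, 0, 0, 0, 255]
    - [-0.003, -0.024, 0, 0, 0, 0, 255]
    - [-0.004, -0.03, 0, 0, 0, 0, 255]

```text
time: 7.8
tool_pos: [0.5925, 0.0434, 0.1225]
tool_rot: [0.0, 0.075, 0.997, 0.0]
contact_force: [0.4, 1.0, 1.2]
gripper_width: 0.002
```

Run:
```python
from h import *
s=monitor.state();print(s['time'],s['tool_pos'],s['contact_force'])
f=grab('wrist','w4.png');
```

```text
7.8 [0.59247124 0.04338818 0.12253739] [0.36608107 1.03449308 1.16145558]
```

View pics/w4.png

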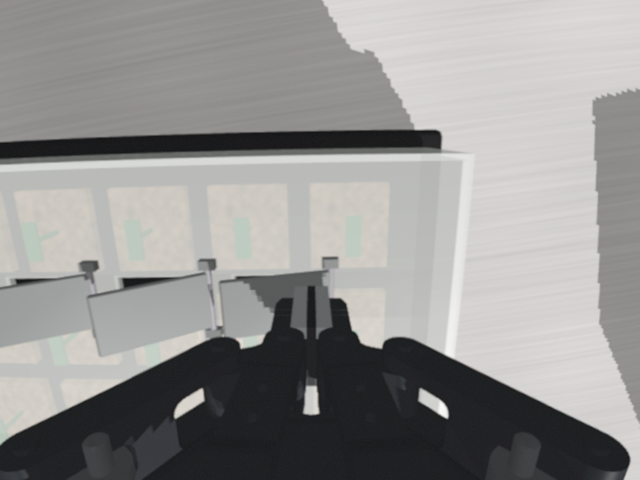

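The picture shows the fingertips on flap 1 at (312,300), with its leaf partly folded and about 1 N of contact. I'll carry on.

>>> step_arm:
  motion:
    - [-0.001, -0.008, 0, 0, 0, 0, 255]
    - [-0.002, -0.016, 0, 0, 0, 0, 255]
    - [-0.003, -0.024, 0, 0, 0, 0, 255]
    - [-0.004, -0.032, 0, 0, 0, 0, 255]
    - [-0.005, -0.04, 0, 0, 0, 0, 255]
    - [-0.006, -0.048, 0, 0, 0, 0, 255]
    - [-0.007, -0.056, 0, 0, 0, 0, 255]
    - [-0.008, -0.064, 0, 0, 0, 0, 255]
    - [-0.009, -0.072, 0, 0, 0, 0, 255]

```text
time: 8.75
tool_pos: [0.5877, 0.0071, 0.1223]
tool_rot: [-0.0, 0.075, 0.997, -0.0]
contact_force: [0.1, -0.2, 0.2]
gripper_width: -0.0
```

Run:
```python
from h import *
s=monitor.state();print(s['time'],s['tool_pos'],s['contact_force'])
f=grab('wrist','w5.png');
```

```text
8.75 [0.58771785 0.00708448 0.12227821] [ 0.1028271  -0.19283365  0.21585092]
```

View pics/w5.png

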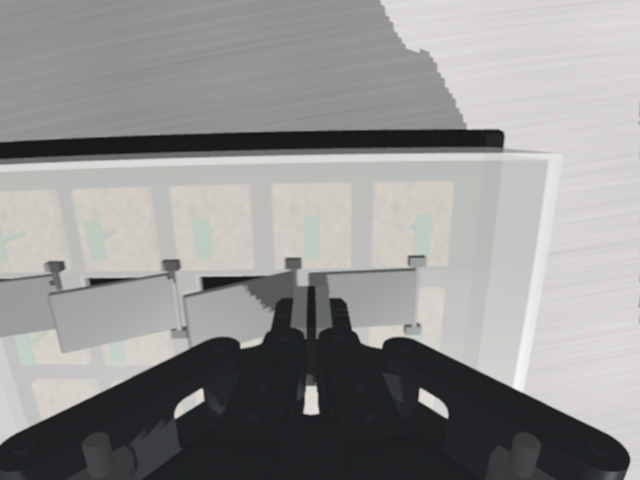

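Flap 1 now lies flat (columns 310–418) and the tip is moving onto flap 2. I'll continue at the same height.

>>> step_arm:
  motion:
    - [-0.001, -0.008, 0, 0, 0, 0, 255]
    - [-0.002, -0.016, 0, 0, 0, 0, 255]
    - [-0.003, -0.024, 0, 0, 0, 0, 255]
    - [-0.004, -0.032, 0, 0, 0, 0, 255]
    - [-0.005, -0.04, 0, 0, 0, 0, 255]
    - [-0.006, -0.048, 0, 0, 0, 0, 255]
    - [-0.007, -0.056, 0, 0, 0, 0, 255]
    - [-0.008, -0.064, 0, 0, 0, 0, 255]
    - [-0.009, -0.072, 0, 0, 0, 0, 255]
    - [-0.01, -0.08, 0, 0, 0, 0, 255]

```text
time: 9.8
tool_pos: [0.5827, -0.0329, 0.1222]
tool_rot: [-0.0, 0.075, 0.997, -0.0]
contact_force: [-0.3, 0.4, -0.1]
gripper_width: -0.003
```

>>> step_arm:
  motion:
    - [-0.001, -0.008, 0, 0, 0, 0, 255]
    - [-0.002, -0.016, 0, 0, 0, 0, 255]
    - [-0.003, -0.024, 0, 0, 0, 0, 255]
    - [-0.004, -0.032, 0, 0, 0, 0, 255]
    - [-0.005, -0.04, 0, 0, 0, 0, 255]

```text
time: 10.3
tool_pos: [0.5803, -0.0525, 0.1224]
tool_rot: [0.0, 0.075, 0.997, 0.0]
contact_force: [0.7, 2.1, 1.6]
gripper_width: 0.001
```

Run:
```python
from h import *
s=monitor.state();print(s['time'],s['tool_pos'],s['contact_force'])
f=grab('wrist','w6.png');
```

```text
10.3 [ 0.58034174 -0.05253861  0.12238516] [0.65773355 2.0599244  1.63665594]
```

View pics/w6.png

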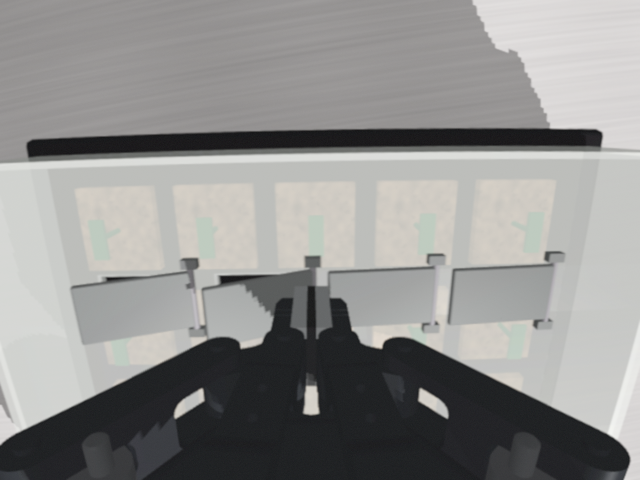

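Flaps 1 and 2 are flat (450–555 and 330–437), and the tip is at flap 3's hinge. On to flaps 3 and 4.

>>> step_arm:
  motion:
    - [-0.001, -0.008, 0, 0, 0, 0, 255]
    - [-0.002, -0.016, 0, 0, 0, 0, 255]
    - [-0.003, -0.024, 0, 0, 0, 0, 255]
    - [-0.004, -0.032, 0, 0, 0, 0, 255]
    - [-0.005, -0.04, 0, 0, 0, 0, 255]
    - [-0.006, -0.048, 0, 0, 0, 0, 255]
    - [-0.007, -0.056, 0, 0, 0, 0, 255]
    - [-0.008, -0.064, 0, 0, 0, 0, 255]
    - [-0.01, -0.072, 0, 0, 0, 0, 255]
    - [-0.011, -0.08, 0, 0, 0, 0, 255]

```text
time: 11.35
tool_pos: [0.5747, -0.0929, 0.1223]
tool_rot: [-0.0, 0.075, 0.997, -0.0]
contact_force: [-0.3, -0.1, -0.0]
gripper_width: -0.001
```

>>> step_arm:
  motion:
    - [-0.001, -0.008, 0, 0, 0, 0, 255]
    - [-0.002, -0.016, 0, 0, 0, 0, 255]
    - [-0.003, -0.024, 0, 0, 0, 0, 255]
    - [-0.004, -0.032, 0, 0, 0, 0, 255]
    - [-0.005, -0.04, 0, 0, 0, 0, 255]

```text
time: 11.85
tool_pos: [0.5724, -0.1128, 0.1224]
tool_rot: [0.0, 0.075, 0.997, 0.0]
contact_force: [0.3, 0.3, 0.6]
gripper_width: 0.003
```

Run:
```python
from h import *
s=monitor.state();print(s['time'],s['tool_pos'],s['contact_force'])
f=grab('wrist','w7.png');
```

```text
11.85 [ 0.5723582  -0.11275189  0.12243302] [0.30355404 0.31900324 0.61800842]
```

View pics/w7.png

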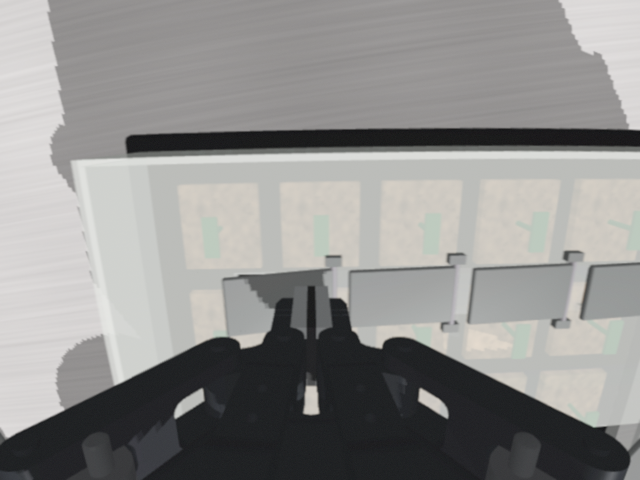

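Flap 3 is down (350–457) and flap 4 is half folded. I'll finish past the row end.

>>> step_arm:
  motion:
    - [-0.001, -0.008, 0, 0, 0, 0, 255]
    - [-0.002, -0.016, 0, 0, 0, 0, 255]
    - [-0.003, -0.024, 0, 0, 0, 0, 255]
    - [-0.004, -0.032, 0, 0, 0, 0, 255]
    - [-0.005, -0.04, 0, 0, 0, 0, 255]
    - [-0.006, -0.048, 0, 0, 0, 0, 255]
    - [-0.007, -0.056, 0, 0, 0, 0, 255]
    - [-0.008, -0.064, 0, 0, 0, 0, 255]
    - [-0.01, -0.072, 0, 0, 0, 0, 255]
    - [-0.011, -0.08, 0, 0, 0, 0, 255]

```text
time: 12.9
tool_pos: [0.5667, -0.1529, 0.1223]
tool_rot: [-0.0, 0.075, 0.997, 0.0]
contact_force: [1.0, 0.4, 0.5]
gripper_width: -0.001
```

>>> step_arm:
  motion:
    - [-0.001, -0.008, 0, 0, 0, 0, 255]
    - [-0.002, -0.016, 0, 0, 0, 0, 255]
    - [-0.003, -0.024, 0, 0, 0, 0, 255]
    - [-0.003, -0.024, 0, 0, 0, 0, 255]

```text
time: 13.3
tool_pos: [0.5652, -0.1651, 0.1223]
tool_rot: [0.0, 0.076, 0.997, -0.0]
contact_force: [-0.3, 0.7, 0.3]
gripper_width: 0.005
```

Run:
```python
from h import *
s=monitor.state();print(s['time'],s['tool_pos'],s['contact_force'])
f=grab('wrist','w8.png');
```

```text
13.3 [ 0.56524731 -0.16506961  0.12230427] [-0.26337201  0.74054707  0.26712425]
```

View pics/w8.png

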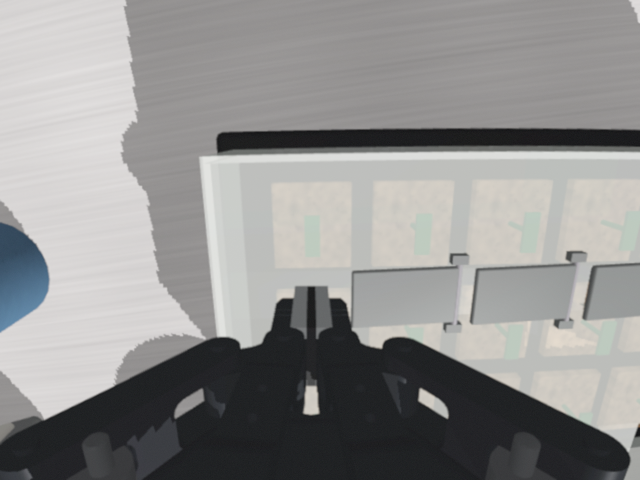

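All four flaps look flat. I'll lift straight up and return to the earlier viewing pose to check.

>>> step_arm:
  motion:
    - [0, 0, 0.06, 0, 0, 0, 255]
    - [0, 0, 0.14, 0, 0, 0, 255]
    - [0, 0, 0.23, 0, 0, 0, 255]
    - [0, 0, 0.32, 0, 0, 0, 255]
    - [0, 0, 0.417, 0, 0, 0, 255]
    - [0.05, 0.07, 0.417, 0, 0, 0, 255]
    - [0.1, 0.14, 0.417, 0, 0, 0, 255]
    - [0.16, 0.23, 0.417, 0, 0, 0, 255]
    - [0.16, 0.23, 0.417, 0, 0, 0, 255]
    - [0.16, 0.23, 0.417, 0, 0, 0, 255]

```text
time: 14.35
tool_pos: [0.6456, -0.0482, 0.3302]
tool_rot: [-0.001, 0.074, 0.997, -0.0]
contact_force: [-0.2, -1.0, 0.4]
gripper_width: 0.001
```

Run:
```python
from h import *
s=monitor.state();print(s['time'],s['tool_pos'],s['contact_force'])
f=grab('wrist','w9.png')
im=cv2.imread('pics/w9.png')
th=-.13;t=np.array([.6300,-.0540]);c,sn=np.cos(th),np.sin(th);Rm=np.array([[c,-sn],[sn,c]])
w=lambda x,y,z:np.r_[Rm@[x,y]+t,z]
L=[w(x,y,.115) for x,y in [(-.11,-.16),(-.11,.16),(.11,.16),(.11,-.16)]]
cv2.polylines(im,[proj(f,L).round().astype(int)],True,(0,0,255),1)
crop=[]
for a,col in((0,(0,255,0)),(.15,(0,255,255))):
  for y in(.102,.05,-.002,-.054):
    e=[proj(f,[w(-.05+d,y-.046*np.cos(a),.119+.046*np.sin(a))])[0] for d in(-.013,.013)]
    print(a,y,np.round(e,1).tolist())
cv2.imwrite('pics/w9o.png',im)
raw=cv2.imread('pics/w9.png')[100:175,170:430]; cv2.imwrite('pics/w9c.png',cv2.resize(raw,None,fx=3,fy=3,interpolation=cv2.INTER_CUBIC))
```

```text
14.35 [ 0.64559114 -0.0482071   0.33022693] [-0.20759348 -0.95844961  0.43372209]
0 0.102 [[362.4, 122.7], [362.0, 151.8]]
0 0.05 [[305.2, 123.6], [305.8, 152.7]]
0 -0.002 [[248.2, 124.9], [249.8, 153.9]]
0 -0.054 [[191.8, 126.5], [194.4, 155.3]]
0.15 0.102 [[364.0, 122.5], [363.5, 152.2]]
0.15 0.05 [[305.7, 123.4], [306.3, 153.1]]
0.15 -0.002 [[247.5, 124.7], [249.2, 154.3]]
0.15 -0.054 [[190.1, 126.4], [192.8, 155.7]]
```

View pics/w9o.png

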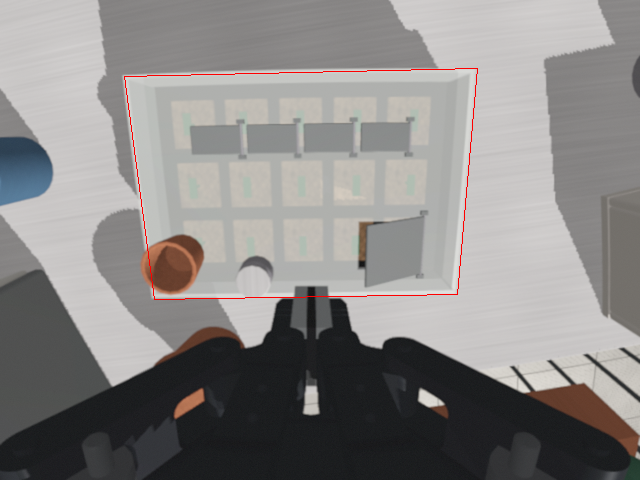

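View pics/w9c.png

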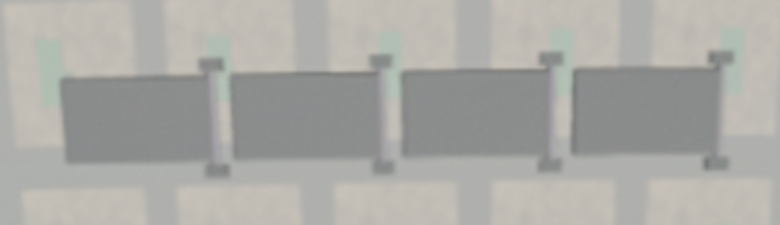

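The wrist view shows the four flaps flat, the wide flap open at (395,250), and the pot, tin and lid outline where they were. As a tighter angle check I'll compare the close-range view w8 with the model at several angles.

Run:
```python
from h import *
f=grab('wrist','w10.png'); s=monitor.state()
def setpose(p,q,he):
    T=np.eye(4);T[:3,:3]=R.from_quat([q[1],q[2],q[3],q[0]]).as_matrix();T[:3,3]=p;return T@np.array(he)
f['cw']=setpose([.56525,-.16507,.12230],[0,.0755,.99715,0],f['hand_eye'])
th=-.13;t=np.array([.6300,-.0540]);c,sn=np.cos(th),np.sin(th);Rm=np.array([[c,-sn],[sn,c]])
w=lambda x,y,z:np.r_[Rm@[x,y]+t,z]
for a in(0,.07,.15,.25):
  for y in(-.002,-.054):
    print(a,y,[proj(f,[w(-.05+d,y-.046*np.cos(a),.119+.046*np.sin(a))])[0].round(1).tolist() for d in(-.013,.013)],'hinge',proj(f,[w(-.063,y,.119)])[0].round(1))
im=cv2.imread('pics/w8.png')[240:345,330:600];cv2.imwrite('pics/w8c.png',cv2.resize(im,None,fx=2.9,fy=2.9))
f=grab('top','t2.png')
for n in ['mister','brush','mug','scoop','pot']:
    for x in eyes.pinpoint(n,'top')[:1]: print(n,np.round(x['uv'],1))
```

```text
0 -0.002 [[477.8, 268.5], [471.3, 323.9]] hinge [581.5 265.7]
0 -0.054 [[354.4, 271.2], [353.6, 327.0]] hinge [463.8 268.8]
0.07 -0.002 [[481.3, 271.2], [474.5, 327.5]] hinge [581.5 265.7]
0.07 -0.054 [[355.6, 274.0], [354.7, 330.8]] hinge [463.8 268.8]
0.15 -0.002 [[486.2, 274.4], [479.0, 331.8]] hinge [581.5 265.7]
0.15 -0.054 [[357.6, 277.3], [356.6, 335.2]] hinge [463.8 268.8]
0.25 -0.002 [[493.6, 278.5], [485.8, 337.2]] hinge [581.5 265.7]
0.25 -0.054 [[361.4, 281.6], [360.1, 340.8]] hinge [463.8 268.8]
mister [156.9 211.9]
brush [138.1 306.4]
mug [483.9 248. ]
scoop [492.4 338.8]
pot [402.4 180.6]
```

View pics/w8c.png

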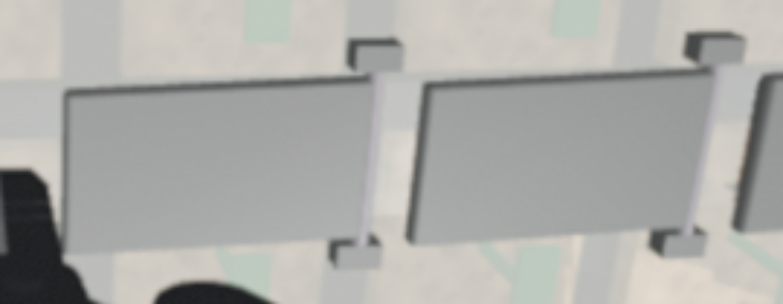

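Run:
```python
import cv2
im=cv2.imread('pics/side1.png'); g=cv2.imread('pics/t2.png')
cv2.imwrite('pics/t2c.png',g)
```

```text
[ WARN:0@0.011] global loadsave.cpp:275 findDecoder imread_('pics/side1.png'): can't open/read file: check file path/integrity
```

View pics/t2.png

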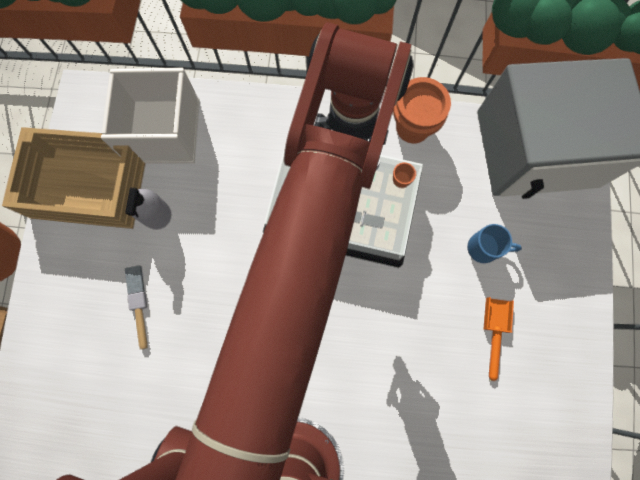

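In w8 the free-edge corners of flap 3 (477,269) and flap 4 (353,272)/(352,327) match the shut model, at roughly 0.0–0.07 rad. The top view shows everything else in place, so I'll hand in.

```bash
python3 -c "
from h import *
print(monitor.state()['time']); print(manip.job_done())"
```

```text
14.75
the job is handed in; nothing more can be done
None
```

I closed the gripper, touched the bare lid lightly to check its height, and stroked flaps 1 to 4 from left to right in one sweep about 3 mm above the shut leaves. I then lifted clear and handed the job in at about 14.8 s. The sampled contact force never went above about 3 N.

**Flaps:** all four look flat in the last pictures. A model comparison in the close-up puts flaps 3 and 4 at about 0.0–0.07 rad. I did not measure flaps 1 and 2 that way. From the tip height they should be at most about 0.07 rad, under the 0.15 limit.

**Tray and other things:** the lid outline still matches the pose fitted before the sweep. The wide flap is still open, and the pot, tin, mister, brush, mug and scoop show no visible shift.

**Checks that disagreed or were weak:**
- The hinge detections were a few mm off, so I fitted the tray pose to the hinge pins by eye (error under 0.3 mm).
- The "tin" detections were wrong, landing on a hinge in the top picture and off the tin in the wrist picture. I judged the tin from the pictures instead.
- The free edge of flap 4 in the last overhead picture was 1–2 pixels off the model. That view is not sensitive to the flap's angle, so I relied on the close-up.

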